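# Tamp the cedar blocks level in the tailor's bin

### The arm

A 6-joint arm with a two-finger parallel gripper is mounted at the origin on the work surface. World frame = base frame: x ahead of the robot, y to its left, z up, the work surface at z = 0. Lengths are in m, angles in rad, forces in N, time in s.
With the tool pointing down it reaches from about 0.35 to 0.725 m from the base axis. Payload 6 kg.
Tool frame: the origin (TCP) lies midway between the tips of the shut fingers; the grasp point (between the pads) lies 19 mm behind it; z points along the fingers, x is the direction in which the jaws open and shut, and the axes are right-handed (so a half turn about z gives the same grasp; the last joint's range is limited). The gripper opens to 85 mm and grips with 20 to 120 N. Pads are 22 mm wide; open, the fingers measure 114 mm over their backs; the gripper's body (76 mm by 85 mm) begins 54 mm behind the grasp point. The pads swing forward as they close: fully open they stand 13 mm farther back than shut.
Start: joints at [1.559, 0.04, 0.085, 0, -1.615, -0.334], TCP at [0.203, 0.564, 0.231] pointing down, gripper open.
Joint ranges: [-2.56, 2.56], [-1.29, 2.01], [-1.08, 1.49], [-3.29, 1.98], [-2.81, -0.18], [-2.99, 2.99]. Speed limits (rad/s): [2.57, 2.57, 3.01, 3.14, 3.14, 3.14].

### API

Orientations are given as a unit quaternion [w, x, y, z].
In Python, from rig import bot, camera, ticket gives the robot as it stands.
- The arm moves only by the shell command python3 -m handwheel 'ROWS' [FORCE]. ROWS is JSON, one flat list of numbers, 7 for each row, row after row: the shift along the tool's x, y, z in mm, then the turn, a rotation vector about the tool's x, y, z in rad, then the closure, from 0 (fully open) to 1 (shut). In form: [x, y, z, wx, wy, wz, jaw, x, y, z, wx, wy, wz, jaw, ...]. A call has exactly 8 rows; each row shifts and turns the commanded pose from where the row before left it, along the tool's axes as they then stand; what a row does not reach is not made up. A row lasts 1/12 s, in which the tool goes at most 41.7 mm and 7.16 degrees, less where a joint would pass 70% of its speed; a pose out of reach is approached as far as the arm can. A call with a gripper value outside its range is refused whole. The fingers move at their own pace and stop on an object; FORCE is the grip in N (left out, the last holds). Time passes only in rows, so rows that do not move let the fingers close, or fill a call up. It gives the time, the measured TCP pose, the force and the opening at its end, in the units of the state.
- bot.get_obs(): the state, without advancing time (a new reading comes with each control period).
- camera(name): name is "side" or "top" or "wrist"; returns a dict with "frame" (480x640x3 uint8, red, green, blue), "intrinsics" (3x3 intrinsics, pixels), "origin" and "attitude" of the camera in the world; the wrist camera has in their place "hand_eye" (4x4, takes a point from camera to tool coordinates, whose origin is the TCP and whose axes are the tool frame's). Camera axes: x right, y up, looking along -z (the intrinsics and any distortion apply to the point x, -y, -z); pixel columns grow to the right and rows downward; lengths in m; the calibration is good to about 2 mm. A picture is of the moment at which its call begins: read the wrist's pose just before it. There is no depth.
- ticket.job_done(): hands the job in, once; it reports no verdict.
The state is a dict: "t": time; "qpos": joint angles; "joint_vel": joint speeds; "joint_efforts": joint torques, N m; "tcp_pos": TCP position; "eef_rot": TCP orientation; "contact_force": force on the tool from outside, world axes, zero at the start; "moment": the same for the moment, N m; "grip_width": opening from 0.0 (shut) to 1.0 (fully open).
Only numpy, scipy, OpenCV 4.12 (cv2) and the standard library are available. Lean on these libraries where they do the work, as an engineer would, in place of code of your own. Each camera call takes 0.05 s, during which the arm holds its last target.

### The job

Take the wooden tamper with the blue handle and press it flat down into the bin of reddish cedar blocks, so that the blocks sticking up are tamped down and all lie level on the bin's floor. Use the tamper, held by its handle, never the fingers, on the blocks. Then stand the tamper upright on the bench again and let go of it.

Things in the scene. Friction and masses are not known exactly. Their poses are not given: they have to be found in the camera images.
- tamper_mid (a point): Tamper standing on the bench, 0.3 kg: pale flat wooden foot 116 x 80 x 16 mm (x, y, z), upright blue handle 44 x 30 mm (x, y) amid it, up to 130 mm above the underside. This point: on its axis, 65 mm above its underside; z up, x along the long side. Grip the handle across its 30 mm (along y) about 100 mm above the underside: fingers stay above the bin's rim.
- bin: Fixed dark wooden open bin, brass plate on one end, 156 x 120 x 60 mm (x, y, z) outside, walls and floor 6 mm: the tamper's foot fits in, long sides parallel, with 14 mm to spare all round (off centre, a block may jam). Origin under its centre on the bench, z up. Holds six cedar blocks in rows along x: three flat, three (listed) propped. Tamper's underside on level blocks: 20 mm above the origin.
- block_a: Reddish loose cedar block 60 x 32 x 14 mm, 20 g; origin at its centre, x long, z through the thickness. Starts propped on the bin's +x end wall at about 39 degrees, highest edge 48 mm over the inner floor. Pressing down on its upper end (5 to 20 N) slides it flat (centre then 13 mm over the bin's origin, top face 20 mm).
- block_b: Reddish loose cedar block 60 x 32 x 14 mm, 20 g; origin at its centre, x long, z through the thickness. Starts propped on the bin's -x end wall at about 39 degrees, highest edge 48 mm over the inner floor. Pressing down on its upper end (5 to 20 N) slides it flat (centre then 13 mm over the bin's origin, top face 20 mm).
- block_c: Reddish loose cedar block 60 x 32 x 14 mm, 20 g; origin at its centre, x long, z through the thickness. Starts propped on the bin's +x end wall at about 39 degrees, highest edge 48 mm over the inner floor. Pressing down on its upper end (5 to 20 N) slides it flat (centre then 13 mm over the bin's origin, top face 20 mm).
There are look-alikes about, which are no part of the job. What is shaped like the part that bears tamper_mid but purple is not meant.

How it is judged:
On the way:
1. with the tamper held, its foot is flat in the bin, down on the blocks, and all blocks are level (z of block_a in the frame of bin between 0.009 and 0.021 m and z of block_b in the frame of bin between 0.009 and 0.021 m and z of block_c in the frame of bin between 0.009 and 0.021 m and horizontal distance between tamper_mid and bin below 0.025 m and z of tamper_mid in the frame of bin below 0.097 m and angle between tamper_mid's own z axis and vertical below 0.2 rad and contact force between the fingers and tamper above 1 N), for 0.2 s.
At the end, for the whole second after the job is handed in: The three blocks that stuck up lie level in the bin (centres 9 to 21 mm above the bin's underside; flat is 13), and the tamper stands still and upright (within 10 degrees) on the bench, its middle 55 to 75 mm above it, released (z of block_a in the frame of bin between 0.009 and 0.021 m and z of block_b in the frame of bin between 0.009 and 0.021 m and z of block_c in the frame of bin between 0.009 and 0.021 m and height (world z) of tamper_mid between 0.055 and 0.075 m and angle between tamper_mid's own z axis and vertical below 0.17 rad and linear speed of tamper below 0.02 m/s); the robot touches nothing.
It fails at once if the fingers push a cedar block (contact force between the fingers and block_a above 0.5 N or contact force between the fingers and block_b above 0.5 N or contact force between the fingers and block_c above 0.5 N).
It also fails if it takes over 48 s, if anything falls off the work surface, if the arm or the gripper's body presses on something with over 40 N, if the wrist force passes 120 N, or if a joint passes its speed limit or range.

## Working session

There is one attempt and no reset: what is moved stays moved. The work goes in short steps, Python scripts to look and compute and a shell command to move; the robot and the scene stay as the last step left them, time stands still between calls to the robot, and variables do not carry over. Pictures are saved under pics/ and viewed, and the job is handed in when it is done.

```bash
mkdir -p pics; ls
cat > h.py <<'E'
import numpy as np, cv2
from rig import bot, camera, ticket
from scipy.spatial.transform import Rotation as R
def rot(a):
    a=np.array(a,float)
    if a.shape==(3,3): return a
    return R.from_quat(a,scalar_first=True).as_matrix()
def save(c,n): cv2.imwrite('pics/'+n,cv2.cvtColor(c['frame'],cv2.COLOR_RGB2BGR))
E
python3 - <<'E'
from h import *
print(bot.get_obs())
for n in ("side","top","wrist"):
    c=camera(n); save(c,n+'0.png')
    print(n,{k:v for k,v in c.items() if k!='frame'})
E
```

```text
pics
{'t': 0.0, 'qpos': array([ 1.55868998e+00,  4.08080278e-02,  8.37731102e-02, -4.59975799e-04,
       -1.61549303e+00, -3.33690633e-01]), 'joint_vel': array([-0.00091364,  0.00049956, -0.00091368,  0.00102735,  0.00193591,
        0.00164376]), 'joint_efforts': array([-3.73357835e-06, -3.68203926e+01,  3.47414625e+01,  6.93200245e+00,
       -5.31007492e-03,  5.44438265e-06]), 'tcp_pos': array([0.20318563, 0.56419066, 0.23026098]), 'eef_rot': array([-6.92692512e-04, -5.74922535e-01,  8.18207355e-01, -5.67977691e-04]), 'contact_force': array([-0.36510102,  0.68888919, -0.81852514]), 'moment': array([-0.07684965,  0.04824191,  0.00530546]), 'grip_width': 0.999213361171065}
side {'intrinsics': array([[457.21172102,   0.        , 316.23965358],
       [  0.        , 457.21172102, 242.04848427],
       [  0.        ,   0.        ,   1.        ]]), 'origin': array([0.14062167, 0.37177396, 0.58754953]), 'attitude': array([-0.31257183, -0.14869689,  0.37733878,  0.8589549 ])}
top {'intrinsics': array([[521.40044976,   0.        , 311.53211337],
       [  0.        , 521.40044976, 246.00327584],
       [  0.        ,   0.        ,   1.        ]]), 'origin': array([ 0.42102447, -0.05530413,  0.93414102]), 'attitude': array([ 0.71518655,  0.04426897, -0.04589513, -0.69601875])}
wrist {'intrinsics': array([[349.44503958,   0.        , 320.03683309],
       [  0.        , 349.44503958, 241.17301537],
       [  0.        ,   0.        ,   1.        ]]), 'hand_eye': array([[ 9.99999727e-01,  4.48215994e-04, -5.86930329e-04,
         2.53775176e-04],
       [ 2.56739010e-04, -9.56182049e-01, -2.92772648e-01,
        -7.39705152e-02],
       [-6.92437628e-04,  2.92772418e-01, -9.56181903e-01,
        -1.42197040e-01],
       [ 0.00000000e+00,  0.00000000e+00,  0.00000000e+00,
         1.00000000e+00]])}
```

View pics/side0.png

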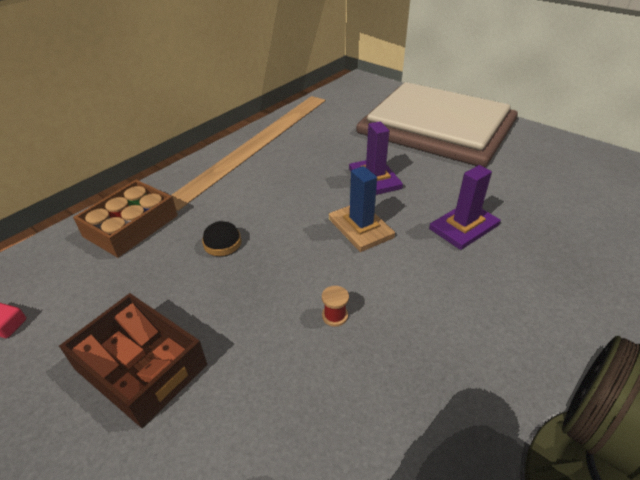

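View pics/top0.png

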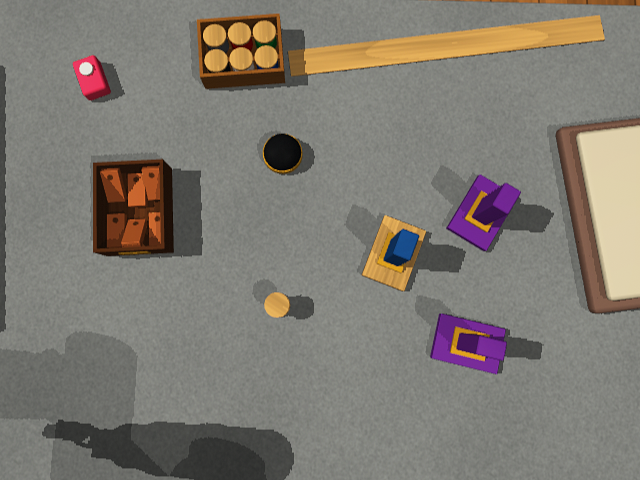

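View pics/wrist0.png

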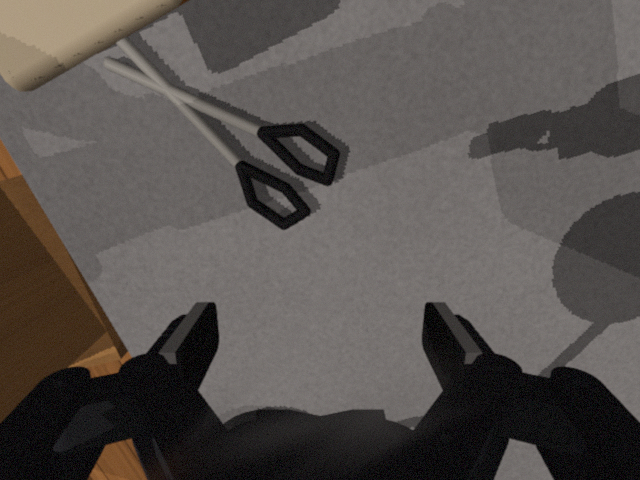

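Candidates for the tamper: blue handle on pale foot at top (396,252) / side (362,205); purple ones at top (485,212) and (470,343). I choose the blue. For the bin, the choices are the cedar bin at top (133,207) and the bin of round pegs at (240,50); I choose the cedar one, which has the brass plate. Next I check with a close crop and measure.

```bash
cat >> h.py <<'E'
def cam(n):
    c=camera(n)
    if n=='wrist': pass
    return c
def proj_plane(c,px,z,Rm=None,o=None):
    px=np.atleast_2d(np.array(px,float)); K=c['intrinsics']
    if Rm is None: Rm=rot(c['attitude']); o=np.array(c['origin'])
    d=np.c_[(px[:,0]-K[0,2])/K[0,0],-(px[:,1]-K[1,2])/K[1,1],-np.ones(len(px))]@Rm.T
    return o+d*((z-o[2])/d[:,2])[:,None]
def wristpose(c,ob):
    Rt=rot(ob['eef_rot']); H=np.array(c['hand_eye'])
    return Rt@H[:3,:3], Rt@H[:3,3]+ob['tcp_pos']
E
python3 - <<'E'
from h import *
c=camera('top'); f=c['frame']; hsv=cv2.cvtColor(f,cv2.COLOR_RGB2HSV)
def big(m,roi):
    mm=np.zeros_like(m); x0,y0,x1,y1=roi; mm[y0:y1,x0:x1]=m[y0:y1,x0:x1]
    mm=cv2.morphologyEx(mm,cv2.MORPH_OPEN,np.ones((3,3)))
    cs,_=cv2.findContours(mm,cv2.RETR_EXTERNAL,cv2.CHAIN_APPROX_NONE)
    return max(cs,key=cv2.contourArea)
foot=big(cv2.inRange(hsv,(8,60,90),(30,255,255))|cv2.inRange(hsv,(105,120,30),(120,255,255)),(345,195,440,305))
blue=big(cv2.inRange(hsv,(100,120,30),(125,255,255)),(345,195,440,305))
bn=big(cv2.inRange(hsv,(0,80,10),(20,255,255))|cv2.inRange(f,(0,0,0),(70,50,45)),(70,140,185,275))
for nm,cn,z in (('foot',foot,.016),('blue',blue,.13),('bin',bn,.06)):
    w=proj_plane(c,cn[:,0],z)[:,:2]
    r=cv2.minAreaRect((w*1000).astype(np.float32)); print(nm,r, np.round(cv2.boxPoints(r)).tolist())
    cv2.drawContours(f,[cn],-1,(0,255,0),1)
g=np.vstack([cv2.resize(f[140:280,60:240],(720,560),interpolation=cv2.INTER_CUBIC)])
c['frame']=g; save(c,'bin1.png')
c['frame']=cv2.resize(f[190:310,340:480],(700,600),interpolation=cv2.INTER_CUBIC); save(c,'tam1.png')
E
```

```text
foot ((531.5254516601562, -201.71856689453125), (80.93254852294922, 117.5229721069336), 70.18718719482422) [[463.0, -220.0], [573.0, -260.0], [601.0, -184.0], [490.0, -144.0]]
blue ((526.0801391601562, -194.95358276367188), (39.0726432800293, 56.69118118286133), 70.19776916503906) [[493.0, -204.0], [546.0, -223.0], [559.0, -186.0], [506.0, -167.0]]
bin ((592.37841796875, 250.6844482421875), (163.39051818847656, 134.99969482421875), 4.609844207763672) [[506.0, 311.0], [516.0, 177.0], [679.0, 190.0], [668.0, 325.0]]
```

View pics/bin1.png

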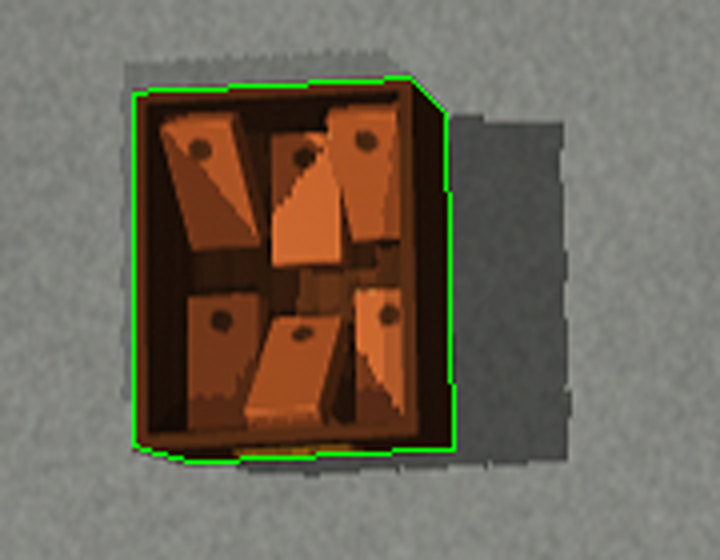

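View pics/tam1.png

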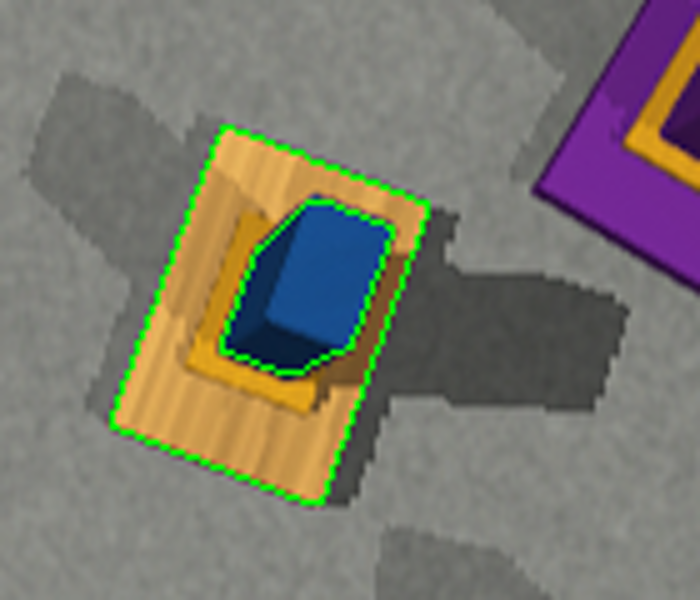

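Run:
```python
from h import *
c=camera('top')
p=np.array([[135,95],[410,78],[417,432],[137,440]])/4+[60,140]
w=proj_plane(c,p,.06)[:,:2]*1000; print(w.round(1), w.mean(0)); 
for i in range(4):
    d=w[(i+1)%4]-w[i]; print(np.linalg.norm(d).round(1),np.degrees(np.arctan2(d[1],d[0])).round(1))
# blue top face
q=np.array([[315,198],[395,225],[350,348],[267,322]])/5+[340,190]
w=proj_plane(c,q,.13)[:,:2]*1000; print(w.round(1), w.mean(0))
s=camera('side');f=s['frame']; s['frame']=cv2.resize(f[280:430,50:220],(680,600),interpolation=cv2.INTER_CUBIC); save(s,'sbin.png')
s['frame']=cv2.resize(f[150:260,310:420],(600,600),interpolation=cv2.INTER_CUBIC); save(s,'stam.png')
ob=bot.get_obs(); Rt=rot(ob['eef_rot']); print(Rt.round(3),ob['tcp_pos'])
```

```text
[[665.7 323. ]
 [676.5 205.2]
 [523.  192.6]
 [516.4 310.2]] [595.38250779 257.72736438]
118.2 -84.7
154.1 -175.3
117.8 93.2
149.9 4.9
[[ 554.  -197.9]
 [ 546.1 -222.9]
 [ 507.1 -209. ]
 [ 514.6 -183.2]] [ 530.43996577 -203.25853535]
[[-0.339 -0.941 -0.   ]
 [-0.941  0.339 -0.001]
 [ 0.001 -0.    -1.   ]] [0.20330885 0.56439523 0.23094822]
```

View pics/sbin.png

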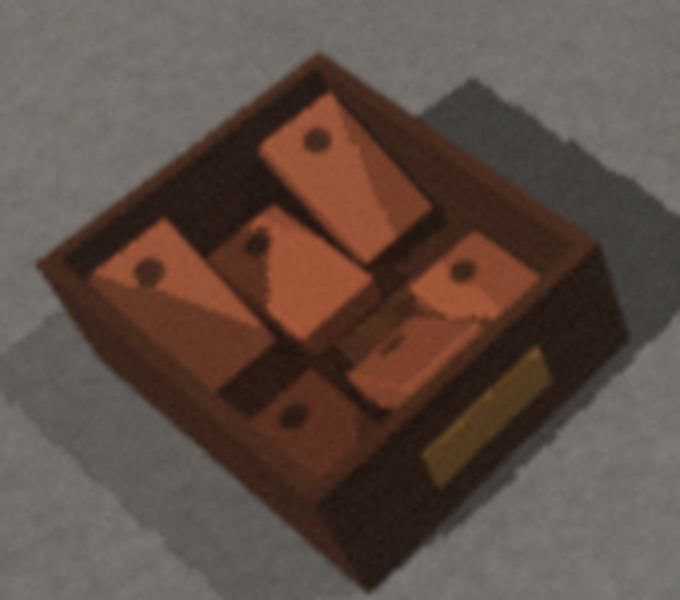

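View pics/stam.png

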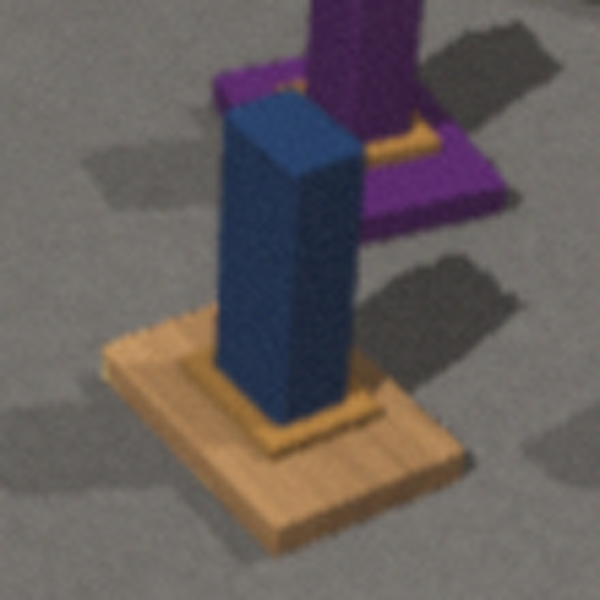

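The crops confirm it: blue handle, pale foot, at about (531,-202) mm, long side at -20°. The tool's x axis already lies along the handle's 30 mm side. The bin has its brass plate on the -x end, centre about (595,258), yaw about 5°. I move above the tamper.

```bash
python3 -m handwheel '[25.4,-23.7,0,0,0,0,0, 25.4,-23.7,0,0,0,0,0, 25.4,-23.7,0,0,0,0,0, 25.4,-23.7,0,0,0,0,0, 25.4,-23.7,0,0,0,0,0, 25.4,-23.7,0,0,0,0,0, 25.4,-23.7,0,0,0,0,0, 25.4,-23.7,0,0,0,0,0]' 40
python3 -m handwheel '[25.4,-23.7,0,0,0,0,0, 25.4,-23.7,0,0,0,0,0, 25.4,-23.7,0,0,0,0,0, 25.4,-23.7,0,0,0,0,0, 25.4,-23.7,0,0,0,0,0, 25.4,-23.7,0,0,0,0,0, 25.4,-23.7,0,0,0,0,0, 25.4,-23.7,0,0,0,0,0]'
python3 -m handwheel '[25.4,-23.7,0,0,0,0,0, 25.4,-23.7,0,0,0,0,0, 25.4,-23.7,0,0,0,0,0, 25.4,-23.7,0,0,0,0,0, 25.4,-23.7,0,0,0,0,0, 25.4,-23.7,0,0,0,0,0, 25.4,-23.7,0,0,0,0,0, 0,0,0,0,0,0,0]'
python3 - <<'E'
from h import *
ob=bot.get_obs(); c=camera('wrist'); save(c,'w1.png'); print(ob['tcp_pos'],rot(ob['eef_rot']).round(3))
E
```

```text
t: 0.97
tcp_pos: [0.3131, 0.3074, 0.2314]
eef_rot: [0.0, -0.575, 0.818, 0.0]
contact_force: [1.0, 0.4, 0.4]
grip_width: 0.999
t: 1.63
tcp_pos: [0.4226, 0.0519, 0.2317]
eef_rot: [0.001, -0.575, 0.818, -0.0]
contact_force: [1.5, 0.6, 0.0]
grip_width: 0.996
t: 2.3
tcp_pos: [0.5187, -0.1742, 0.2296]
eef_rot: [-0.002, -0.573, 0.82, 0.001]
contact_force: [-0.5, 1.2, -0.5]
grip_width: 0.997
[ 0.51869314 -0.17422938  0.22956222] [[-0.343 -0.939 -0.003]
 [-0.939  0.343 -0.001]
 [ 0.002  0.003 -1.   ]]
```

View pics/w1.png

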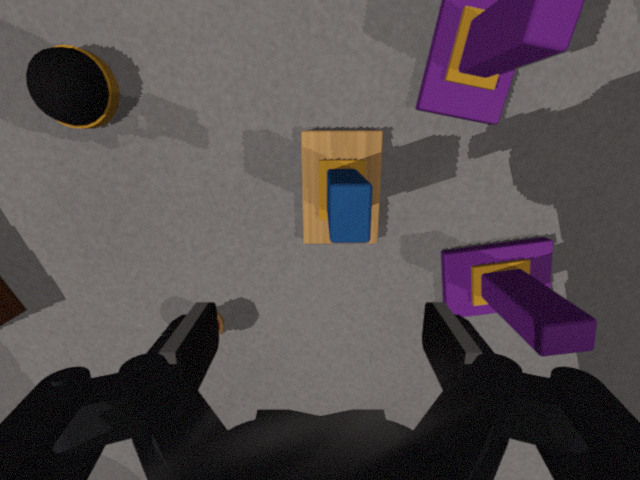

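The blue tamper is at (345,200) in the wrist view, square to the jaws, with the purple one at (530,300) to the right. Now its offset in tool axes.

Run:
```python
from h import *
ob=bot.get_obs(); c=camera('wrist'); Rw,o=wristpose(c,ob); Rt=rot(ob['eef_rot'])
hsv=cv2.cvtColor(c['frame'],cv2.COLOR_RGB2HSV)
def show(n,px,z):
    w=proj_plane(c,px,z,Rw,o); r=cv2.minAreaRect((w[:,:2]*1000).astype(np.float32)); 
    print(n,(w.mean(0)[:2]*1000).round(1),r,'tool',((w.mean(0)-ob['tcp_pos'])@Rt*1000).round(1))
m=cv2.inRange(hsv,(8,60,90),(30,255,255))|cv2.inRange(hsv,(100,120,30),(125,255,255)); m[:,:280]=0;m[:,395:]=0;m[260:]=0
m=cv2.morphologyEx(m,cv2.MORPH_OPEN,np.ones((3,3)))
k=max(cv2.findContours(m,0,1)[0],key=cv2.contourArea)
b=cv2.boxPoints(cv2.minAreaRect(k)); print(b.round()); show('foot',b,.016)
show('foot4',[(302,131),(382,131),(379,243),(303,243)],.016)
show('blue top',[(329,185),(371,182),(371,240),(329,242)],.13)
show('purple',[(542,322),(592,322),(594,350),(542,352)],.13)
```

```text
[[303. 129.]
 [384. 129.]
 [384. 242.]
 [303. 242.]]
foot [ 529.3 -202.6] ((528.9188232421875, -203.71588134765625), (86.42021942138672, 114.8061294555664), 69.89678192138672) tool [ 24.4 -21.4 213.8]
foot4 [ 528.6 -200.2] ((528.4345092773438, -200.71922302246094), (81.15518188476562, 114.07337188720703), 69.89644622802734) tool [ 22.4 -19.9 213.8]
blue top [ 530.  -199.7] ((530.2376098632812, -199.41232299804688), (30.428285598754883, 41.98575210571289), 72.39688110351562) tool [ 21.6 -20.7  99.8]
purple [ 375.8 -329.6] ((376.05902099609375, -330.3468017578125), (45.41649627685547, 27.3991641998291), 72.42881774902344) tool [196.5  79.5 100.3]
```

```bash
python3 -m handwheel '[11.25,-10.25,0,0,0,0,0, 11.25,-10.25,0,0,0,0,0, 0,0,20,0,0,0,0, 0,0,25,0,0,0,0, 0,0,25,0,0,0,0, 0,0,20,0,0,0,0, 0,0,0,0,0,0,0, 0,0,0,0,0,0,0]'
python3 - <<'E'
from h import *
ob=bot.get_obs(); c=camera('wrist'); save(c,'w2.png'); print(ob['tcp_pos'],rot(ob['eef_rot']).round(3))
E
```

```text
t: 3.07
tcp_pos: [0.5294, -0.1972, 0.1414]
eef_rot: [-0.001, -0.576, 0.818, 0.0]
contact_force: [-0.2, -0.6, 0.3]
grip_width: 0.997
[ 0.52941639 -0.19716466  0.14143178] [[-0.338 -0.941 -0.001]
 [-0.941  0.338 -0.   ]
 [ 0.001  0.001 -1.   ]]
```

View pics/w2.png

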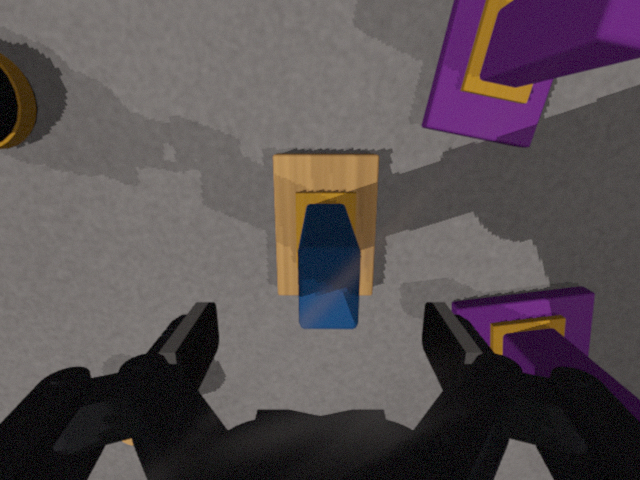

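```bash
python3 - <<'E'
from h import *
ob=bot.get_obs(); c=camera('wrist'); Rw,o=wristpose(c,ob); Rt=rot(ob['eef_rot'])
for px,z in (([(299,252),(360,252),(357,327),(299,327)],.13),([(274,155),(378,155),(373,294),(278,294)],.016)):
    w=proj_plane(c,px,z,Rw,o); print(((w-ob['tcp_pos'])@Rt*1000).round(1), ((w.mean(0)-ob['tcp_pos'])@Rt*1000).round(1))
E
python3 -m handwheel '[4,-1,10,0,0,0,0, 0,0,25,0,0,0,0, 0,0,15,0,0,0,0, 0,0,8,0,0,0,0, 0,0,0,0,0,0,0, 0,0,0,0,0,0,0, 0,0,0,0,0,0,0.3, 0,0,0,0,0,0,0.3]' 40
```

```text
[[ -9.5 -21.1  13.1]
 [ 19.1 -21.1  13.1]
 [ 18.9  18.7  13. ]
 [-10.2  18.6  13. ]] [ 4.6 -1.2 13. ]
[[-34.1 -59.1 127.1]
 [ 43.9 -59.  127.2]
 [ 45.1  55.1 127. ]
 [-35.1  55.1 126.9]] [  5.  -2. 127.]
t: 3.83
tcp_pos: [0.5302, -0.2023, 0.0849]
eef_rot: [0.001, -0.575, 0.818, -0.001]
contact_force: [-0.9, -0.4, 0.1]
grip_width: 0.748
```

```bash
python3 -m handwheel '[0,0,0,0,0,0,1, 0,0,0,0,0,0,1, 0,0,0,0,0,0,1, 0,0,0,0,0,0,1, 0,0,0,0,0,0,1, 0,0,0,0,0,0,1, 0,0,0,0,0,0,1, 0,0,0,0,0,0,1]' 70
python3 - <<'E'
from h import *
ob=bot.get_obs(); c=camera('wrist'); save(c,'w3.png'); print(ob['tcp_pos'],rot(ob['eef_rot']).round(3))
E
```

```text
t: 4.5
tcp_pos: [0.5298, -0.2021, 0.0839]
eef_rot: [0.0, -0.575, 0.818, -0.0]
contact_force: [0.0, 2.1, 4.8]
grip_width: 0.342
[ 0.52978777 -0.2020771   0.08394114] [[-0.339 -0.941  0.001]
 [-0.941  0.339 -0.   ]
 [-0.    -0.001 -1.   ]]
```

View pics/w3.png

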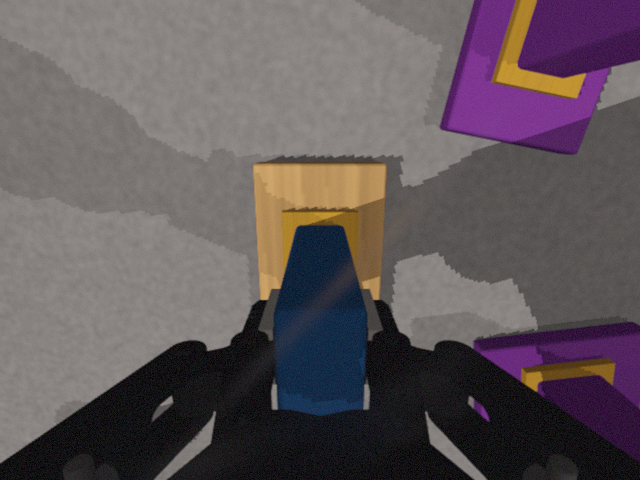

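Gripped: opening 0.342, about 29 mm. I lift and carry it toward the bin, stopping short to look.

```bash
python3 -m handwheel '[0,0,-10,0,0,0,1, 0,0,-20,0,0,0,1, 0,0,-25,0,0,0,1, 0,0,-25,0,0,0,1, 0,0,-25,0,0,0,1, 0,0,-25,0,0,0,1, 0,0,-10,0,0,0,1, 0,0,0,0,0,0,1]'
python3 -m handwheel '[-15,3,0,0,0,0,1, -30,6,0,0,0,0,1, -35,7,0,0,0,0,1, -35,7,0,0,0,0,1, -35,7,0,0,0,0,1, -35,7,0,0,0,0,1, -35,7,0,0,0,0,1, -30,6,0,0,0,0,1]'
python3 -m handwheel '[-15,3,0,0,0,0,1, 0,0,0,0,0,-0.1,1, 0,0,0,0,0,-0.11,1, 0,0,0,0,0,-0.11,1, 0,0,0,0,0,-0.11,1, 0,0,0,0,0,0,1, 0,0,0,0,0,0,1, 0,0,0,0,0,0,1]'
python3 - <<'E'
from h import *
ob=bot.get_obs(); c=camera('wrist'); save(c,'w4.png'); print(ob['tcp_pos'],rot(ob['eef_rot']).round(3),ob['qpos'])
save(camera('top'),'t4.png')
E
```

```text
t: 5.22
tcp_pos: [0.53, -0.2025, 0.2256]
eef_rot: [0.001, -0.575, 0.818, -0.001]
contact_force: [0.2, 0.1, -3.6]
grip_width: 0.343
t: 5.88
tcp_pos: [0.5662, 0.0523, 0.2203]
eef_rot: [-0.002, -0.575, 0.818, 0.001]
contact_force: [0.7, 0.6, -3.4]
grip_width: 0.343
t: 6.55
tcp_pos: [0.569, 0.0649, 0.2222]
eef_rot: [0.001, 0.735, -0.678, -0.0]
contact_force: [0.6, 0.7, -2.7]
grip_width: 0.344
[0.56903467 0.06485704 0.22215982] [[ 0.081 -0.997 -0.002]
 [-0.997 -0.081 -0.001]
 [ 0.     0.002 -1.   ]] [ 4.63543976e-01 -3.14368281e-02 -3.49461927e-03 -2.46961422e-04
 -1.60055863e+00  1.18795209e+00]
```

View pics/w4.png

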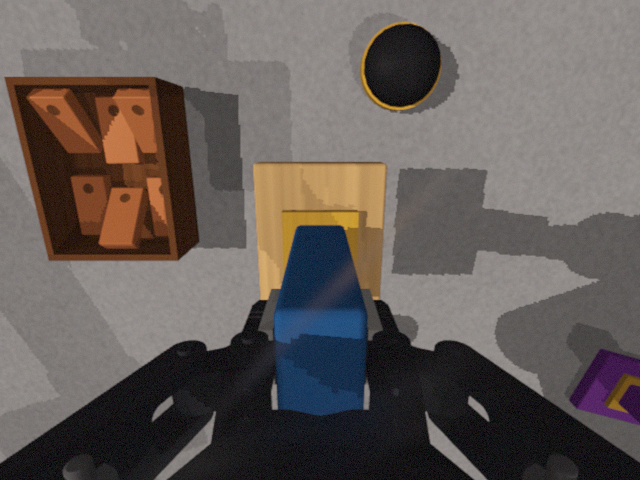

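View pics/t4.png

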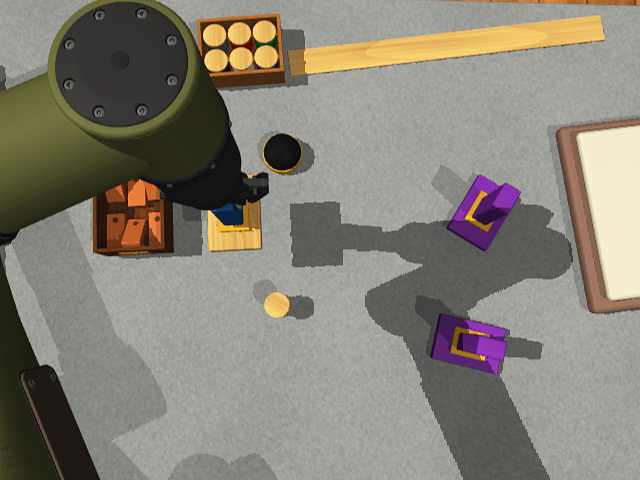

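The wrist view shows the cedar bin with rim corners near (7,80), (157,79), (178,259), (50,260), and the foot squarely in the jaws. Now the bin's pose from zoomed corners.

Run:
```python
from h import *
ob=bot.get_obs(); c=camera('wrist'); f=c['frame'].copy()
c['frame']=cv2.resize(f[70:270,0:200],(600,600),interpolation=cv2.INTER_CUBIC); save(c,'w4b.png')
Rw,o=wristpose(c,ob); Rt=rot(ob['eef_rot'])
w=proj_plane(c,[(7,80),(157,79),(178,259),(50,260)],.06,Rw,o)[:,:2]*1000
print(w.round(1),w.mean(0),cv2.minAreaRect(w.astype(np.float32)))
for i in range(4):
    d=w[(i+1)%4]-w[i]; print(np.linalg.norm(d).round(1),np.degrees(np.arctan2(d[1],d[0])).round(1))
zf=ob['tcp_pos'][2]-.084+.016
w=proj_plane(c,[(254,163),(386,163),(382,298),(258,298)],zf,Rw,o); print(((w-ob['tcp_pos'])@Rt*1000).round(1))
```

```text
[[663.5 323.6]
 [674.1 204.1]
 [521.6 193.1]
 [511.  311.5]] [592.55175635 258.03811788] ((592.515625, 257.7590637207031), (154.0696563720703, 119.97338104248047), 4.542718887329102)
120.0 -85.0
152.8 -175.9
118.9 95.1
153.0 4.5
[[-38.8 -57.7  67.9]
 [ 38.9 -57.6  68. ]
 [ 41.1  29.9  68. ]
 [-41.   29.8  68. ]]
```

View pics/w4b.png

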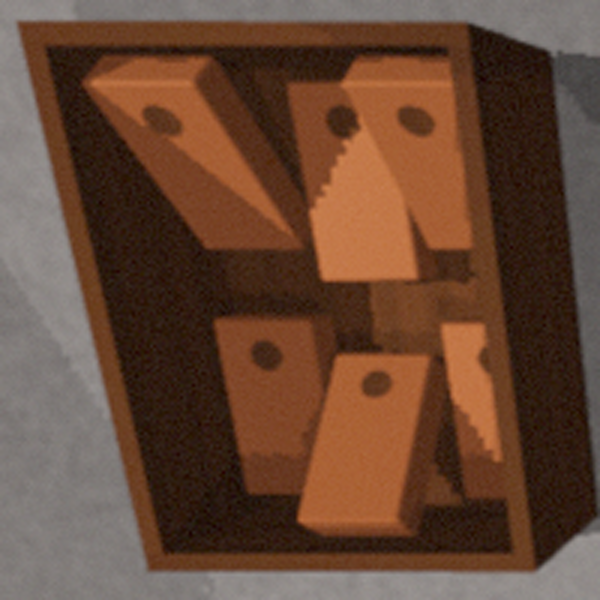

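```bash
python3 -m handwheel '[-20,-4.5,0,0,0,0,1, -35,-7.5,0,0,0,0,1, -40,-8,0,0,0,0,1, -40,-8,0,0,0,0,1, -35,-8,0,0,0,0,1, -20.6,-4.5,0,0,0,0,1, 0,0,0,0,0,0,1, 0,0,0,0,0,0,1]' 90
python3 - <<'E'
from h import *
ob=bot.get_obs(); print(ob['tcp_pos'],rot(ob['eef_rot']).round(3)); save(camera('wrist'),'w5.png')
save(camera('side'),'s5.png')
E
```

```text
t: 7.37
tcp_pos: [0.5934, 0.2596, 0.2223]
eef_rot: [0.001, 0.737, -0.676, -0.0]
contact_force: [-0.7, -0.6, -1.7]
grip_width: 0.336
[0.59343873 0.25962895 0.22231521] [[ 0.085 -0.996 -0.001]
 [-0.996 -0.085 -0.001]
 [ 0.001  0.001 -1.   ]]
```

View pics/s5.png

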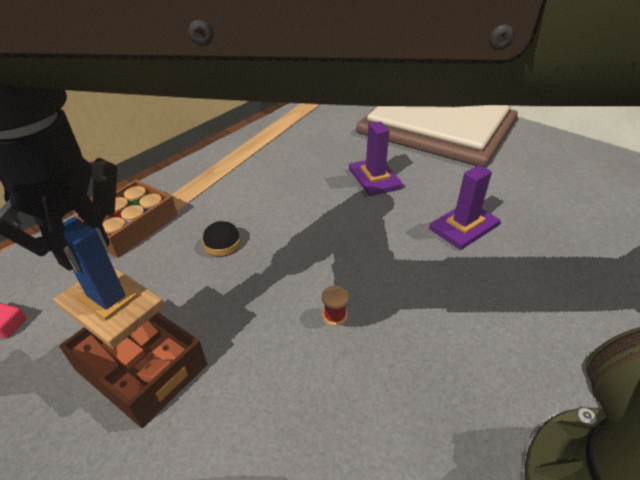

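View pics/w5.png

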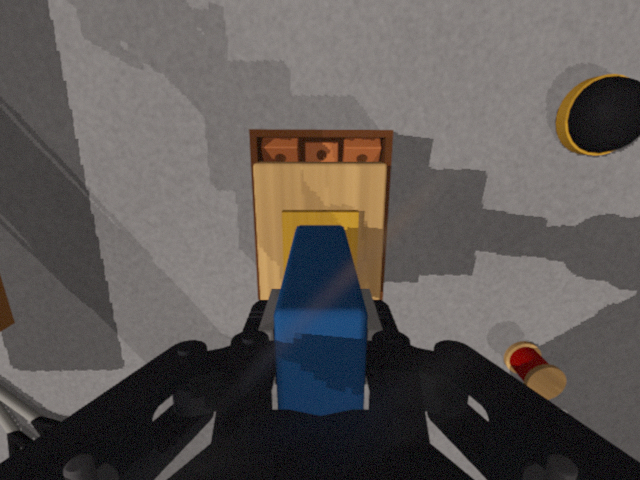

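```bash
python3 - <<'E'
from h import *
ob=bot.get_obs(); c=camera('wrist'); Rw,o=wristpose(c,ob); Rt=rot(ob['eef_rot'])
w=proj_plane(c,[(250,129),(393,130.5)],.06,Rw,o); print(((w-ob['tcp_pos'])@Rt*1000).round(1),(w*1000).round(1))
E
python3 -m handwheel '[1,0,15,0,0,0,1, 0,0,20,0,0,0,1, 0,0,20,0,0,0,1, 0,0,12,0,0,0,1, 0,0,0,0,0,0,1, 0,0,0,0,0,0,1, 0,0,0,0,0,0,1, 0,0,0,0,0,0,1]'
python3 - <<'E'
from h import *
ob=bot.get_obs(); print(ob['tcp_pos'],rot(ob['eef_rot']).round(3)); c=camera('wrist');save(c,'w6.png')
Rw,o=wristpose(c,ob); Rt=rot(ob['eef_rot'])
E
```

```text
[[-58.2 -78.  163.3]
 [ 60.9 -76.8 163.3]] [[666.6 322.4  60. ]
 [675.3 203.6  60. ]]
t: 8.18
tcp_pos: [0.5946, 0.2576, 0.1584]
eef_rot: [-0.001, 0.736, -0.677, 0.001]
contact_force: [-0.1, 0.9, -2.6]
grip_width: 0.337
[0.59455199 0.25758581 0.15838527] [[ 0.084 -0.996  0.003]
 [-0.996 -0.084  0.001]
 [-0.001 -0.003 -1.   ]]
```

View pics/w6.png

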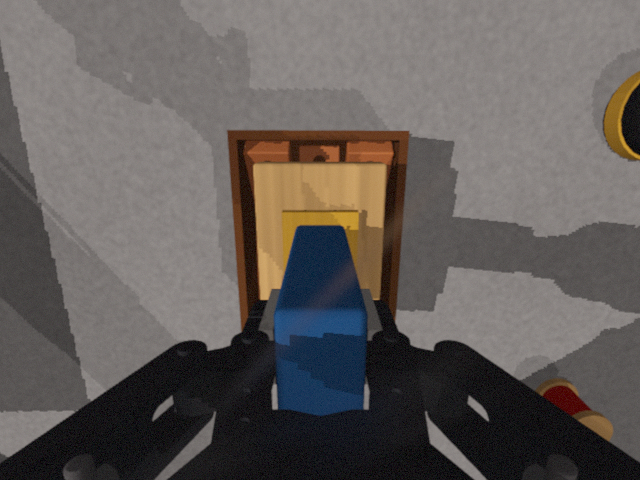

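Centred: bin rim 228–409 against foot 254–386. I press down in small steps, watching the force.

```bash
python3 -m handwheel '[0,0,5,0,0,0,1, 0,0,5,0,0,0,1, 0,0,5,0,0,0,1, 0,0,4,0,0,0,1, 0,0,4,0,0,0,1, 0,0,4,0,0,0,1, 0,0,3,0,0,0,1, 0,0,0,0,0,0,1]'
```

```text
t: 8.9
tcp_pos: [0.5934, 0.2573, 0.1252]
eef_rot: [0.001, 0.736, -0.677, -0.0]
contact_force: [-1.1, -0.4, -2.9]
grip_width: 0.339
```

```bash
python3 -m handwheel '[0,0,3,0,0,0,1, 0,0,3,0,0,0,1, 0,0,2,0,0,0,1, 0,0,2,0,0,0,1, 0,0,2,0,0,0,1, 0,0,2,0,0,0,1, 0,0,0,0,0,0,1, 0,0,0,0,0,0,1]'
python3 - <<'E'
from h import *
ob=bot.get_obs(); print(ob['tcp_pos'],rot(ob['eef_rot']).round(3)); c=camera('wrist');save(c,'w7.png')
E
```

```text
t: 9.57
tcp_pos: [0.5937, 0.2574, 0.1122]
eef_rot: [0.0, 0.736, -0.677, 0.0]
contact_force: [0.6, 0.4, -3.8]
grip_width: 0.34
[0.59374476 0.25744696 0.11216734] [[ 0.084 -0.996 -0.   ]
 [-0.996 -0.084 -0.   ]
 [ 0.     0.    -1.   ]]
```

View pics/w7.png

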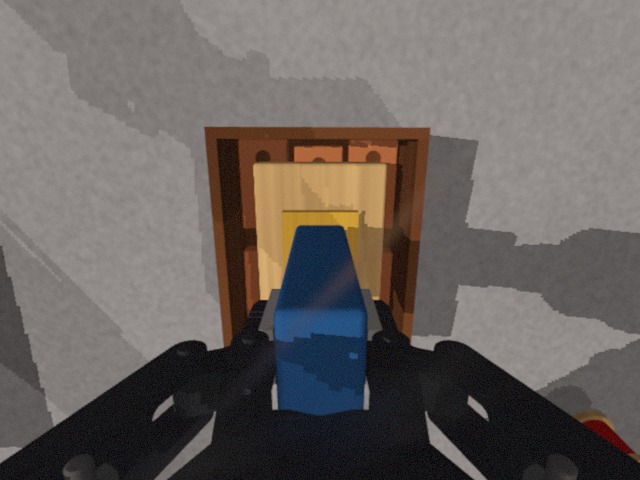

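```bash
python3 -m handwheel '[0,0,2,0,0,0,1, 0,0,2,0,0,0,1, 0,0,2,0,0,0,1, 0,0,1,0,0,0,1, 0,0,1,0,0,0,1, 0,0,0,0,0,0,1, 0,0,0,0,0,0,1, 0,0,0,0,0,0,1]'
```

```text
t: 10.28
tcp_pos: [0.5938, 0.2575, 0.1043]
eef_rot: [-0.0, 0.736, -0.677, 0.0]
contact_force: [0.1, 1.0, -2.3]
grip_width: 0.337
```

```bash
python3 -m handwheel '[0,0,1,0,0,0,1, 0,0,1,0,0,0,1, 0,0,0,0,0,0,1, 0,0,0,0,0,0,1, 0,0,0,0,0,0,1, 0,0,0,0,0,0,1, 0,0,0,0,0,0,1, 0,0,0,0,0,0,1]'
```

```text
t: 10.95
tcp_pos: [0.5943, 0.2576, 0.104]
eef_rot: [-0.001, 0.736, -0.677, 0.001]
contact_force: [-2.2, 0.4, 6.2]
grip_width: 0.337
```

```bash
python3 -m handwheel '[0,0,1,0,0,0,1, 0,0,0.5,0,0,0,1, 0,0,0,0,0,0,1, 0,0,0,0,0,0,1, 0,0,0,0,0,0,1, 0,0,0,0,0,0,1, 0,0,0,0,0,0,1, 0,0,0,0,0,0,1]'
python3 - <<'E'
from h import *
ob=bot.get_obs(); print(ob['tcp_pos'],rot(ob['eef_rot']).round(3),ob['contact_force'],ob['moment']); c=camera('wrist');save(c,'w8.png');save(camera('side'),'s8.png')
E
```

```text
t: 11.62
tcp_pos: [0.5945, 0.2577, 0.104]
eef_rot: [-0.001, 0.736, -0.677, 0.001]
contact_force: [-4.8, 0.5, 10.7]
grip_width: 0.342
[0.59449213 0.25766797 0.10396539] [[ 0.085 -0.996  0.003]
 [-0.996 -0.085  0.001]
 [-0.    -0.003 -1.   ]] [-4.83251608  0.50622394 10.69533795] [-0.4726555   1.77804894 -0.14921456]
```

View pics/w8.png

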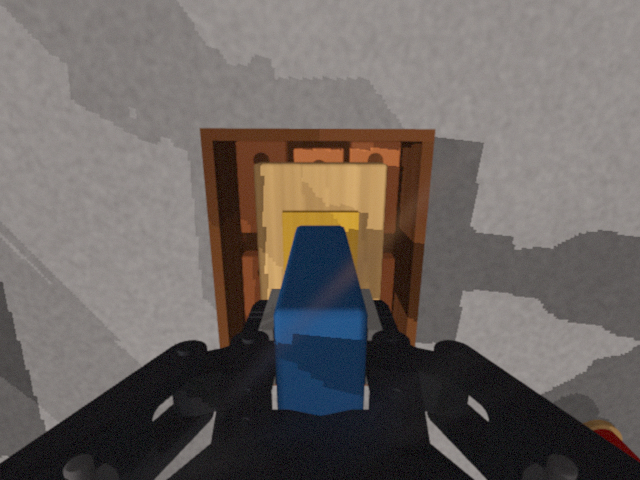

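View pics/s8.png

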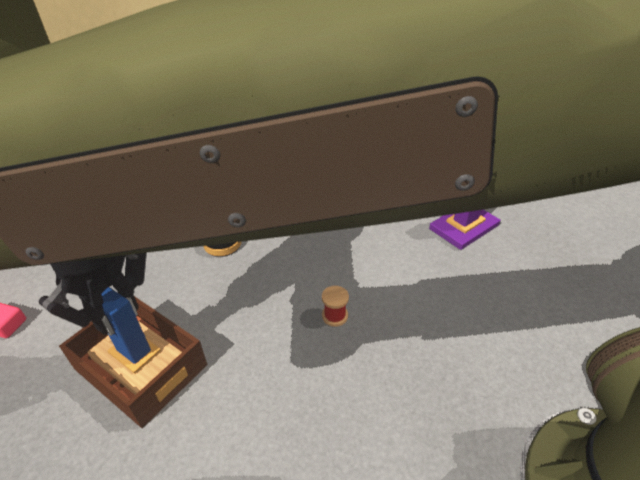

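```bash
python3 -m handwheel '[0,0,1,0,0,0,1, 0,0,1,0,0,0,1, 0,0,1,0,0,0,1, 0,0,0,0,0,0,1, 0,0,0,0,0,0,1, 0,0,0,0,0,0,1, 0,0,0,0,0,0,1, 0,0,0,0,0,0,1]' 110
python3 - <<'E'
from h import *
ob=bot.get_obs(); print(ob['tcp_pos'],rot(ob['eef_rot']).round(3),ob['contact_force'],ob['moment']); c=camera('wrist');f=c['frame'];c['frame']=cv2.resize(f[110:310,190:450],(780,600),interpolation=cv2.INTER_CUBIC);save(c,'w9.png')
E
```

```text
t: 12.38
tcp_pos: [0.5953, 0.2578, 0.1039]
eef_rot: [-0.003, 0.737, -0.676, 0.002]
contact_force: [-6.9, -0.6, 19.3]
grip_width: 0.34
[0.59529707 0.25776592 0.10394159] [[ 0.085 -0.996  0.006]
 [-0.996 -0.085  0.001]
 [-0.001 -0.006 -1.   ]] [-6.90637051 -0.57392915 19.29936867] [-0.92010802  2.99970867 -0.1602447 ]
```

View pics/w9.png

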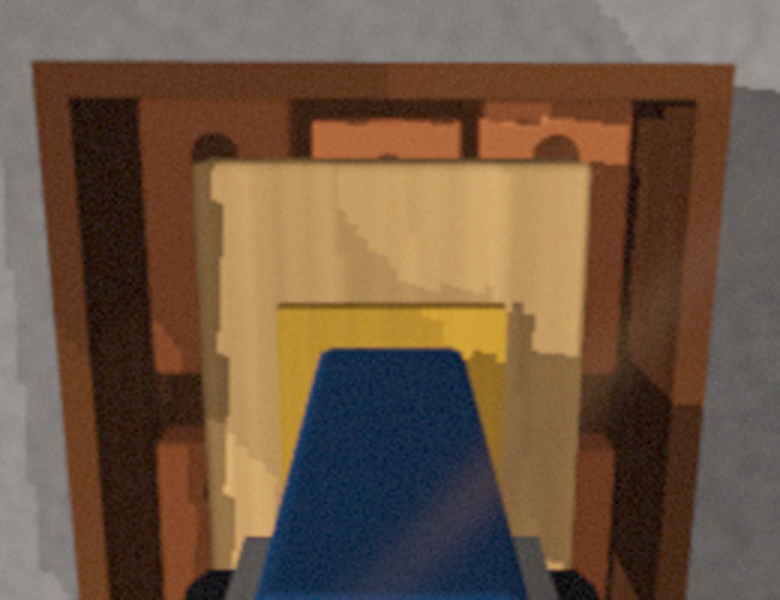

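All three end blocks lie level under the foot at 19 N. I lift out and check the bin.

```bash
python3 -m handwheel '[0,0,-3,0,0,0,1, 0,0,-6,0,0,0,1, 0,0,-12,0,0,0,1, 0,0,-20,0,0,0,1, 0,0,-25,0,0,0,1, 0,0,-25,0,0,0,1, 0,0,-20,0,0,0,1, 0,0,0,0,0,0,1]' 80
python3 -m handwheel '[20,0,0,0,0,0,1, 30,0,0,0,0,0,1, 35,0,0,0,0,0,1, 35,0,0,0,0,0,1, 35,0,0,0,0,0,1, 30,0,0,0,0,0,1, 0,0,0,0,0,0,1, 0,0,0,0,0,0,1]'
python3 - <<'E'
from h import *
ob=bot.get_obs(); print(ob['tcp_pos'],rot(ob['eef_rot']).round(3),ob['contact_force'],ob['moment']); c=camera('wrist');save(c,'w10.png');c=camera('side');save(c,'s10.png');f=c['frame'];c['frame']=cv2.resize(f[280:430,50:220],(680,600),interpolation=cv2.INTER_CUBIC);save(c,'s10b.png')
E
```

```text
t: 13.1
tcp_pos: [0.5954, 0.2579, 0.2145]
eef_rot: [-0.004, 0.736, -0.677, 0.001]
contact_force: [0.2, -0.3, -2.3]
grip_width: 0.34
t: 13.77
tcp_pos: [0.6091, 0.0715, 0.2076]
eef_rot: [0.001, 0.735, -0.678, -0.001]
contact_force: [0.4, 0.1, -3.1]
grip_width: 0.337
[0.60907709 0.07149185 0.20755426] [[ 0.081 -0.997 -0.002]
 [-0.997 -0.081 -0.   ]
 [ 0.     0.002 -1.   ]] [ 0.43191442  0.14561319 -3.0653772 ] [ 0.03602308 -0.01363719 -0.01054311]
```

View pics/w10.png

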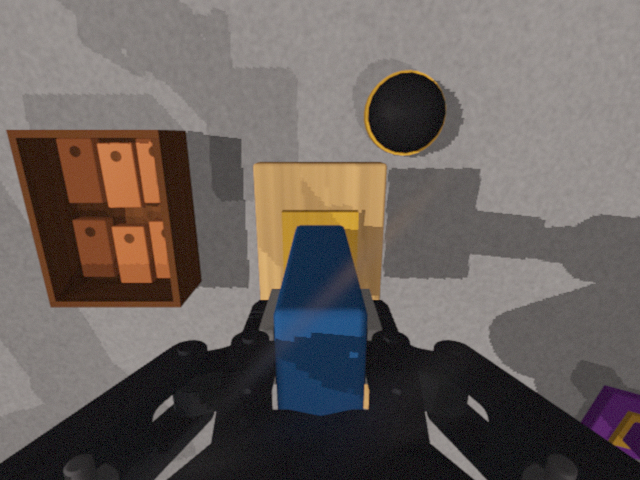

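View pics/s10b.png

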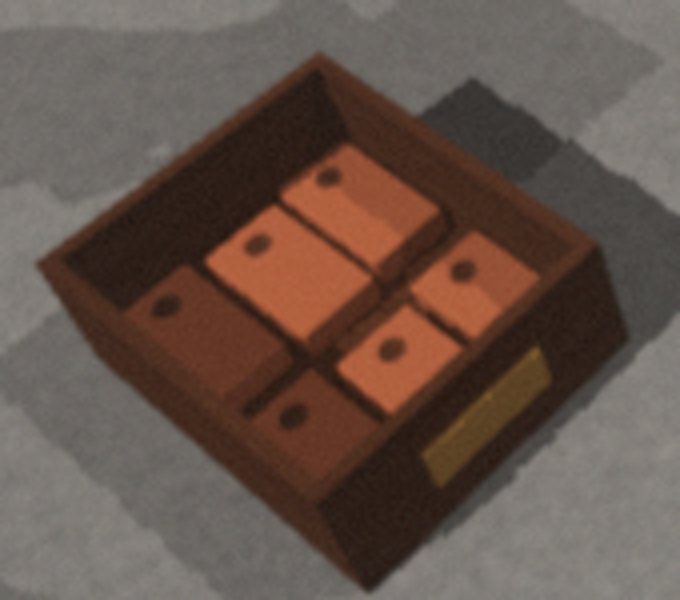

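All six blocks lie flat in both views. Now the clear spot on the bench.

Run:
```python
from h import *
c=camera('top'); print((proj_plane(c,[(282,152),(277,305),(396,252)],.02)*1000).round())
```

```text
[[ 708.    2.   20.]
 [ 433.    2.   20.]
 [ 532. -205.   20.]]
```

```bash
python3 -m handwheel '[-1,14,0,0,0,0,1, -1,15,10,0,0,0,1, -1,15,20,0,0,0,1, 0,0,25,0,0,0,1, 0,0,25,0,0,0,1, 0,0,20,0,0,0,1, 0,0,10,0,0,0,1, 0,0,0,0,0,0,1]'
python3 -m handwheel '[0,0,3,0,0,0,1, 0,0,3,0,0,0,1, 0,0,2,0,0,0,1, 0,0,1,0,0,0,1, 0,0,0,0,0,0,1, 0,0,0,0,0,0,1, 0,0,0,0,0,0,1, 0,0,0,0,0,0,1]'
```

```text
t: 14.58
tcp_pos: [0.5636, 0.0729, 0.0957]
eef_rot: [0.002, 0.737, -0.676, -0.001]
contact_force: [-0.5, -0.8, -3.3]
grip_width: 0.342
t: 15.25
tcp_pos: [0.5654, 0.0724, 0.0901]
eef_rot: [-0.0, 0.736, -0.677, 0.0]
contact_force: [-1.0, 0.4, -3.5]
grip_width: 0.336
```

```bash
python3 -m handwheel '[0,0,2,0,0,0,1, 0,0,2,0,0,0,1, 0,0,1,0,0,0,1, 0,0,0.5,0,0,0,1, 0,0,0,0,0,0,1, 0,0,0,0,0,0,1, 0,0,0,0,0,0,1, 0,0,0,0,0,0,1]'
```

```text
t: 15.92
tcp_pos: [0.5652, 0.0724, 0.0843]
eef_rot: [0.0, 0.736, -0.677, 0.0]
contact_force: [-0.2, 0.6, -3.4]
grip_width: 0.334
```

```bash
python3 -m handwheel '[0,0,0.5,0,0,0,1, 0,0,0.5,0,0,0,1, 0,0,0,0,0,0,1, 0,0,0,0,0,0,1, 0,0,0,0,0,0,1, 0,0,0,0,0,0,1, 0,0,0,0,0,0,1, 0,0,0,0,0,0,1]'
```

```text
t: 16.58
tcp_pos: [0.5655, 0.0724, 0.084]
eef_rot: [-0.0, 0.736, -0.677, 0.0]
contact_force: [-1.8, 1.6, 5.3]
grip_width: 0.337
```

Contact with the bench. I open gently, then retreat straight up.

```bash
python3 -m handwheel '[0,0,-0.5,0,0,0,0.55, 0,0,0,0,0,0,0.4, 0,0,0,0,0,0,0.2, 0,0,0,0,0,0,0, 0,0,0,0,0,0,0, 0,0,0,0,0,0,0, 0,0,0,0,0,0,0, 0,0,0,0,0,0,0]' 20
python3 -m handwheel '[0,0,-8,0,0,0,0, 0,0,-15,0,0,0,0, 0,0,-25,0,0,0,0, 0,0,-30,0,0,0,0, 0,0,-30,0,0,0,0, 0,0,-20,0,0,0,0, 0,0,0,0,0,0,0, 0,0,0,0,0,0,0]'
python3 - <<'E'
from h import *
ob=bot.get_obs(); print(ob['tcp_pos'],ob['contact_force'],ob['joint_vel'].round(3)); save(camera('wrist'),'w11.png');save(camera('side'),'s11.png')
E
```

```text
t: 17.25
tcp_pos: [0.5652, 0.0724, 0.0838]
eef_rot: [0.0, 0.736, -0.677, 0.0]
contact_force: [-0.1, 0.0, -0.5]
grip_width: 0.999
t: 17.92
tcp_pos: [0.5658, 0.0727, 0.2139]
eef_rot: [-0.002, 0.736, -0.677, 0.001]
contact_force: [0.0, 0.5, -0.3]
grip_width: 1.005
[0.56580527 0.07265567 0.21393367] [ 0.02417387  0.53290133 -0.27703631] [ 0.     0.021 -0.052 -0.018  0.009  0.003]
```

View pics/w11.png

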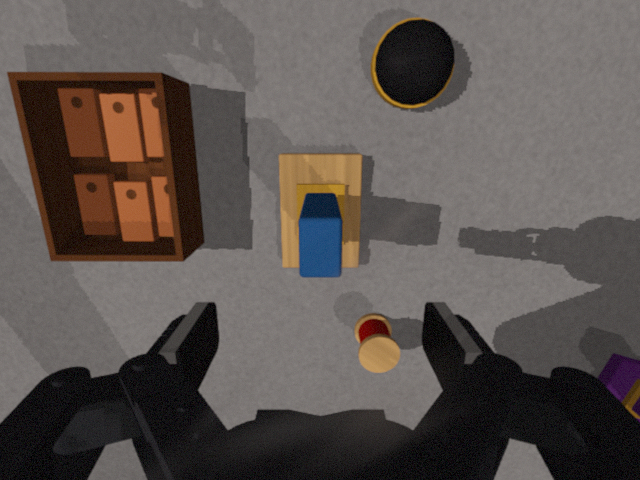

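View pics/s11.png

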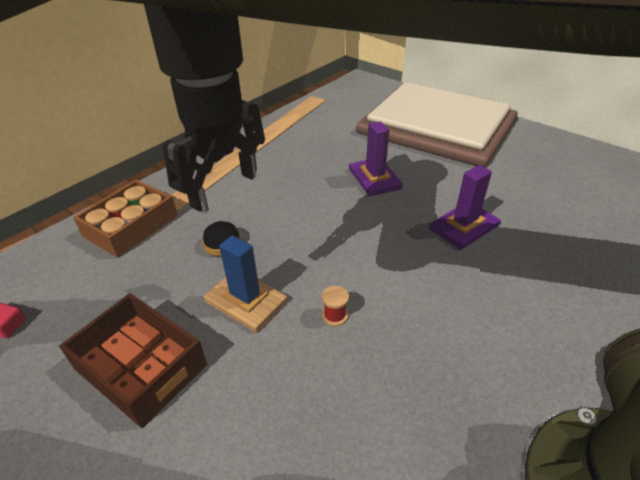

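The tamper stands upright and free at wrist (320,210) / side (245,285). All the blocks are level and the gripper is clear above.

```bash
python3 -m handwheel '[0,0,0,0,0,0,0, 0,0,0,0,0,0,0, 0,0,0,0,0,0,0, 0,0,0,0,0,0,0, 0,0,0,0,0,0,0, 0,0,0,0,0,0,0, 0,0,0,0,0,0,0, 0,0,0,0,0,0,0]'
python3 - <<'E'
from h import *
print(ticket.job_done())
E
```

```text
t: 18.68
tcp_pos: [0.5652, 0.0724, 0.2118]
eef_rot: [0.0, 0.736, -0.677, 0.0]
contact_force: [-0.1, 0.4, 0.4]
grip_width: 0.999
the job is handed in; nothing more can be done
None
```

The cedar blocks are tamped level and the tamper is back on the bench, upright and released. I handed the job in at about 18.7 s of the 48 s allowed, and the hand-in reports no verdict.

- **Tamping:** I gripped the blue-handled tamper by its handle and centred it over the cedar bin. I pressed straight down until the foot sat about 20 mm above the bench, at roughly 19 N upward on the tool. The tilt at full press was well under a degree. Only the tamper touched the blocks.
- **Placing:** I set the tamper down at about (0.565, 0.072), opened the fingers and backed straight up to clear it.
- **Last checks:** Just before hand-in, the wrist and side views both showed all six blocks flat in the bin and the tamper standing upright. The force reading was about 0, so the robot was touching nothing.
- **Disagreement:** The top and wrist cameras placed the bin's centre about 3 mm apart. I used a value in between, and the fit has 14 mm to spare. No check failed.

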